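Slide the work carrier along its rails into the locating notches and latch it

TASK

With a fingertip, push the blue work carrier by its orange tab to the right along the two rails until it drops down into the locating notches. Then push the red peg to swing the hold-down latch all the way round, over the carrier's leading (right-hand) end. Do not grasp or lift anything, and leave the loupe, the steel block and the red screwdriver where they are.

Things in the scene. Friction and masses are not known exactly. Their poses are not given: they have to be found in the camera images.
- fixture: fixed rail fixture: aluminium base 340x165x12 mm (x -170..170, y -105..60). Origin on the bench below the middle of the rails; +x the way to slide (about to the robot's right), +y away from the robot. Rails along x at y +-30, tops 30 mm up; white side guides, tops 42. Each rail has upright-walled notches 18 mm long, 6 deep, at x -18 and +118; the rails run on beyond, with no end stop
- seat (a point): fixed point of the fixture (fixture axes): where the carrier's origin lies when its feet are down in the notches (fixture x = +50 mm, y = 0, 24 mm above the bench); the notches leave about 3 mm of play either way along x and 2 mm across
- carrier: loose blue plate 170x76x6 mm, 0.37 to 0.56 kg, metal nest plate on top, four feet 12 mm long at x +-68. Origin: centre, at the feet's undersides; x forward. Starts 50 to 110 mm short of home. Origin 30 mm above bench on the rails, 24 when home; plate top 14 above origin. It drops into the notches by its weight, at the latest when let go; their walls then stop it. Sliding takes 2 to 5 N
- tab (a point): centre of the rear face (the face to push, facing carrier -x) of the carrier's orange upright tab, 83 mm behind the carrier's origin and 30 mm above it; the tab is 50 mm wide (along y), 6 mm thick, and rises from the plate to 45 mm above the carrier's origin; the plate sticks out 2 mm behind it
- latch (a joint): turn of the steel hold-down latch, rad: 0 open, arm pointing to fixture -x; turns clockwise from above to a stop at 1.571, arm pointing to fixture +y over the carrier. Starts at 0.3 to 0.55, clear of the carrier, stays where left, needs about 1 N at the peg. Arm 85x15 mm, 50 to 56 mm above the bench; it passes 2 mm over the steel pad on the carrier's front end when home, else strikes it
- latch_peg (a point): middle of the exposed upright red peg on the latch arm, 12 mm in diameter, 60 mm from the pivot, standing from 56 to 86 mm above the bench (point at 76 mm)
- latch_pivot (a point): latch pivot axis (vertical), at fixture x = +125 mm, y = -90 mm, 53 mm above the bench
- loupe: black eye loupe, 43 mm wide, 37 mm high, standing beside the fixture on the far side; origin at the centre of its underside; a bystander
- gauge_block: plain steel setting block 30 x 50 x 22 mm beside the fixture on the far side; origin at the centre of its underside; a bystander
- red_screwdriver: screwdriver with red handle, 163 mm long, 20 mm high, lying between the fixture and the robot; origin under its middle; a bystander
There are look-alikes about, which are no part of the job. Of the things that look like the carrier, the larger one is meant.

How it is judged:
On the way, in this order (a step that is already met when the one before it is completed fails the run):
1. the carrier has dropped into the notches (horizontal distance between carrier and seat below 0.007 m and z of carrier in the frame of seat below 0.002 m and angle between the z axis of carrier and the z axis of fixture, either way round below 0.03 rad), for 0.2 s.
2. the latch is swung over the carrier (value of joint latch above 1.35 rad), for 0.2 s.
At the end, for the whole second after the job is handed in: the carrier lies flat and still with its feet down in the notches (origin within 7 mm sideways and 2 mm in height of the seat, tilt under 0.03 rad) and the latch is turned past 1.35 rad (all of step 1 and value of joint latch above 1.35 rad and linear speed of carrier below 0.02 m/s); the robot touches nothing.
It fails at once if the carrier is lifted off the rails or tipped (z of carrier in the frame of seat above 0.016 m or angle between carrier's own z axis and vertical above 0.2 rad).
It fails at once if a bystander is moved (distance of any of loupe, gauge_block, red_screwdriver from where it was at the start of the episode above 0.015 m).
It also fails if it takes over 48 s, if anything falls off the work surface, if the arm or the gripper's body presses on something with over 40 N, if the wrist force passes 120 N, or if a joint passes its speed limit or range.

ROBOT

A 6-joint arm with a two-finger parallel gripper is mounted at the origin on a cart in front of the work surface, level with it; the furniture and walls round the work are solid. World frame = base frame: x ahead of the robot, y to its left, z up, the work surface at z = 0. Lengths are in m, angles in rad, forces in N, time in s.
With the tool pointing down it reaches from about 0.35 to 0.775 m from the base axis. Payload 5.5 kg.
Tool frame: the origin (TCP) lies on the centre line of the jaws, within the pads' length; the fingertips stand 11 mm ahead of it and the grasp point (between the pads) lies 8 mm behind it; z points along the fingers, y is the line along which they close (so a half turn about z gives the same grasp; the last joint's range is limited). The gripper opens to 85 mm and grips with 20 to 120 N. Pads are 22 mm wide; open, the fingers measure 114 mm over their backs; the gripper's body (76 mm by 85 mm) begins 54 mm behind the grasp point. The pads swing forward as they close: fully open they stand 13 mm farther back than shut.
Start: joints at [1.196, 0.313, 0.046, 1.304, 0, 1.431], TCP at [0.134, 0.559, 0.242] pointing down, gripper open.
Joint ranges: [-2.76, 2.76], [-0.86, 1.69], [-1.03, 1.26], [-2.2, 2.34], [-1.47, 1.5], [-3.14, 3.14]. Speed limits (rad/s): [2.57, 2.57, 3.14, 3.14, 3.14, 3.14].

INTERFACE

Orientations are given as a unit quaternion [w, x, y, z].
In Python, from workcell import get_state, eyes, env gives the robot as it stands.
- The arm moves only by the shell command python3 -m inch 'ROWS' [OPENING] [FORCE]. ROWS is JSON, one flat list of numbers, 4 for each row, row after row: the shift along the tool's x, y, z in cm, then the turn about the tool's z in rad. A call has exactly 5 rows; each row shifts and turns the commanded pose from where the row before left it, along the tool's axes as they then stand; what a row does not reach is not made up. A row lasts 1/12 s, in which the tool goes at most 41.7 mm and 7.16 degrees, less where a joint would pass 70% of its speed; a pose out of reach is approached as far as the arm can. A call is refused whole if a number of a shift passes 4.17 or a number of a turn 0.125, either way. A call with a gripper value outside its range is refused whole. OPENING is the opening, from -1 (shut) to 1 (fully open), set as the call begins (- or left out, the last holds). The fingers move at their own pace and stop on an object; FORCE is the grip in N (left out, the last holds). Time passes only in rows, so rows that do not move let the fingers close, or fill a call up. It gives the time, the measured TCP pose, the force, the opening and the grip force at its end, in the units of the state.
- get_state(): the state, without advancing time (a new reading comes with each control period).
- eyes.read_camera(name): name is "side" or "top" or "wrist"; returns the picture (400x640x3 uint8, red, green, blue); there is no depth.
- eyes.camera_info(name): a dict with "fovy" (degrees; the focal length in pixels is half the picture's height over the tangent of half this angle, whatever the lens; pixels are square), "cx", "cy" (the principal point, pixels), "D" ([k1, k2, p1, p2, k3] as OpenCV has them; the pictures are not rectified), "xyz" and "orientation" of the camera in the world. Camera axes: x right, y down, z forward; pixel columns grow to the right and rows downward; lengths in m; the calibration is good to about 2 mm. A picture is of the moment at which its call begins: read the wrist's pose just before it. camera_info takes no time and is no camera call; for the wrist camera it gives the pose at the moment of the call.
- env.hand_in(): hands the job in; it is judged then, once.
The state is a dict: "clock": time; "joint_pos": joint angles; "qvel": joint speeds; "tau": joint torques, N m; "tcp_pos": TCP position; "orientation": TCP orientation; "wrist_force": force on the tool from outside, world axes, zero at the start; "ft_torque": the same for the moment, N m; "finger_gap": finger opening in m; "grip_force": force on a finger pad.
Only numpy, scipy, OpenCV 4.12 (cv2) and the standard library are available. Lean on these libraries where they do the work, as an engineer would, in place of code of your own. Each camera call takes 0.05 s, during which the arm holds its last target. There are 200 camera calls.

## Working session

There is one attempt and no reset: what is moved stays moved. The work goes in short steps, Python scripts to look and compute and a shell command to move; the robot and the scene stay as the last step left them, time stands still between calls to the robot, and variables do not carry over. Pictures are saved under pics/ and viewed, at most 10 in all, crops included, and the job is handed in when it is done.

```bash
mkdir -p pics; ls; python3 - <<'E'
from workcell import get_state, eyes, env
import cv2
s=get_state();print(s)
for n in ("side","top"):
    im=eyes.read_camera(n);cv2.imwrite(f"pics/{n}0.png",im[:,:,::-1]);print(n,eyes.camera_info(n))
E
```

```text
pics
{'clock': 0.0, 'joint_pos': array([1.19641366e+00, 3.14013221e-01, 4.49790852e-02, 1.30358086e+00,
       7.72313838e-06, 1.43117947e+00]), 'qvel': array([-0.00026696,  0.00081773, -0.00104859, -0.00143793,  0.00138746,
        0.0011443 ]), 'tau': array([ 1.70029307e-03, -4.80622458e+01,  2.98534441e+01,  1.92253356e-02,
       -5.30079080e-05, -7.83654826e-06]), 'tcp_pos': array([0.13359216, 0.55876959, 0.24140159]), 'orientation': array([-2.34869570e-04,  1.17113482e-01,  9.93118123e-01, -8.78488329e-04]), 'wrist_force': array([ 0.37115928,  0.09360176, -0.20208951]), 'ft_torque': array([-0.01092468,  0.00468733, -0.02908371]), 'grip_force': 0.0, 'finger_gap': 0.08532677346915096}
side {'fovy': 51.68850662123046, 'cx': 322.8515054397935, 'cy': 199.27790710981773, 'D': array([-0.00574757,  0.        ,  0.        ,  0.        ,  0.        ]), 'xyz': array([ 0.38946816, -0.63057765,  0.5677942 ]), 'orientation': array([-0.4585679 ,  0.88307579, -0.08916123,  0.04407833])}
top {'fovy': 49.56343177631057, 'cx': 321.9692555439428, 'cy': 196.5447581876608, 'D': array([-0.06943386,  0.        ,  0.        ,  0.        ,  0.        ]), 'xyz': array([0.34928196, 0.04201686, 0.92100902]), 'orientation': array([-0.08181174,  0.72932683, -0.67543418,  0.07195755])}
```

View pics/top0.png

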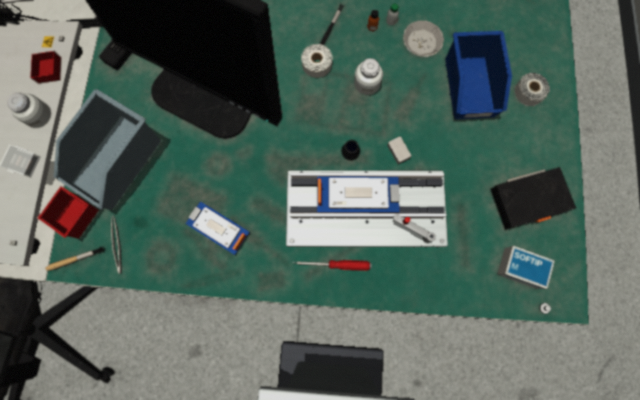

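View pics/side0.png

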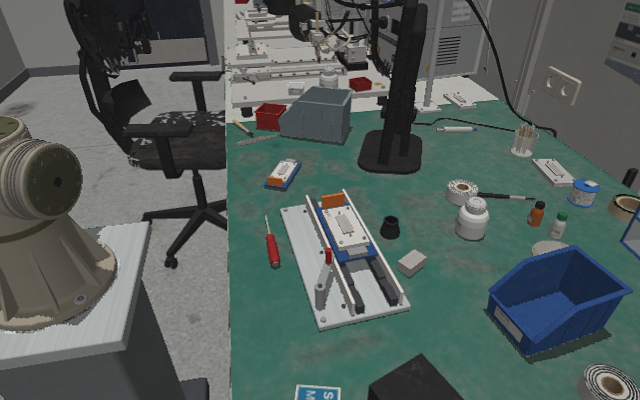

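The top view shows the fixture at about (288–447, 171–246). The carrier's orange tab is at (319,192), the latch peg at (406,220) and its pivot near (430,237). The small look-alike is at (218,227). The loupe, block and screwdriver are at (350,149), (400,149) and (345,265). The side view shows the same layout with the path behind the tab free. Next I'll measure these.

```bash
cat > h.py <<'E'
import numpy as np, cv2
from scipy.spatial.transform import Rotation as R
from workcell import get_state, eyes, env
def cam(n):
    c=eyes.camera_info(n);f=200/np.tan(np.radians(c["fovy"]/2))
    q=c["orientation"];return np.array([[f,0,c["cx"]],[0,f,c["cy"]],[0,0,1]]),c["D"],R.from_quat([q[1],q[2],q[3],q[0]]).as_matrix(),np.array(c["xyz"])
def ray(C,uv,z):
    K,D,Rm,p=C
    u=cv2.undistortPoints(np.array(uv,float).reshape(-1,1,2),K,D).reshape(-1,2)
    d=np.c_[u,np.ones(len(u))]@Rm.T
    return p+d*((z-p[2])/d[:,2])[:,None]
def proj(C,P):
    K,D,Rm,p=C
    return cv2.projectPoints((np.atleast_2d(P)-p)@Rm,np.zeros(3),np.zeros(3),K,D)[0].reshape(-1,2)
E
python3 - <<'E'
from h import *
T=cam("top");S=cam("side")
im=cv2.cvtColor(cv2.imread("pics/top0.png"),cv2.COLOR_BGR2HSV)
sd=cv2.cvtColor(cv2.imread("pics/side0.png"),cv2.COLOR_BGR2HSV)
green=cv2.inRange(im,(60,90,20),(95,255,200))
m=cv2.bitwise_not(green);m[:165]=0;m[252:]=0;m[:,:275]=0;m[:,460:]=0
m=cv2.morphologyEx(m,cv2.MORPH_OPEN,np.ones((5,5)))
c=max(cv2.findContours(m,0,2)[0],key=cv2.contourArea)
r=cv2.minAreaRect(c);print(r)
b=cv2.boxPoints(r);w=ray(T,b,0.012);print(b,w)
print("sides",np.linalg.norm(np.diff(w,axis=0),axis=1))
def blob(h,lo,hi,x0,x1,y0,y1):
    k=cv2.inRange(h,lo,hi);z=np.zeros_like(k);z[y0:y1,x0:x1]=k[y0:y1,x0:x1]
    v,u=np.nonzero(z);return len(u),(u.mean(),v.mean()),(u.min(),u.max(),v.min(),v.max())
o=blob(im,(5,120,80),(20,255,255),300,340,170,215);print("tab top",o,ray(T,[o[1]],.073))
p=blob(im,(0,120,80),(8,255,255),390,425,205,235);print("peg top",p,ray(T,[p[1]],.085))
o=blob(sd,(5,120,80),(20,255,255),310,360,180,225);print("tab side",o,ray(S,[o[1]],.0625))
p=blob(sd,(0,120,80),(8,255,255),318,340,240,275);print("peg side",p,ray(S,[p[1]],.071))
E
```

```text
((361.0, 208.0), (86.0, 172.0), 90.0)
[[275. 165.]
 [447. 165.]
 [447. 251.]
 [275. 251.]] [[ 0.6126126   0.17058825  0.012     ]
 [ 0.64148066 -0.2055413   0.012     ]
 [ 0.45299359 -0.20848875  0.012     ]
 [ 0.42585759  0.15176904  0.012     ]]
sides [0.37723575 0.18851011 0.36127835]
tab top (70, (np.float64(319.0), np.float64(190.6)), (np.int64(317), np.int64(320), np.int64(179), np.int64(203))) [[0.54821041 0.06814044 0.073     ]]
peg top (30, (np.float64(406.53333333333336), np.float64(219.33333333333334)), (np.int64(404), np.int64(409), np.int64(217), np.int64(222))) [[ 0.50083066 -0.10760541  0.085     ]]
tab side (286, (np.float64(332.4230769230769), np.float64(200.1993006993007)), (np.int64(321), np.int64(343), np.int64(193), np.int64(208))) [[0.54879599 0.06611508 0.0625    ]]
peg side (81, (np.float64(327.962962962963), np.float64(255.08641975308643)), (np.int64(325), np.int64(331), np.int64(248), np.int64(263))) [[ 0.50237321 -0.10679049  0.071     ]]
```

```bash
python3 -c "
import cv2
a=cv2.imread('pics/top0.png')[160:260,275:460];cv2.imwrite('pics/c1.png',cv2.resize(a,None,fx=4,fy=4,interpolation=2))"
```

```text
(no output)
```

View pics/c1.png

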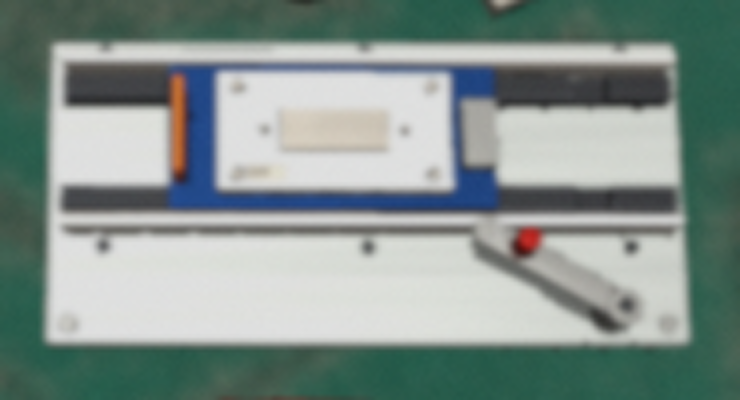

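The crop gives the base's near corners at crop pixels (45,345) and (690,345). The pivot screw is at (627,303), the tab spans (178,75–180), and the carrier's front edge is at x=497.

```bash
python3 - <<'E'
from h import *
T=cam("top")
f=lambda u,v,z: ray(T,[(275+u/4-.4,160+v/4-.4)],z)[0]
a=f(45,345,.012);b=f(690,345,.012);pv=f(627,303,.058)
ex=(b-a)/np.linalg.norm(b-a);print("near",a,b,np.linalg.norm(b-a));ey=np.cross([0,0,1],ex)
o=(a+b)/2+.105*ey;o[2]=0
pk=np.array([.5016,-.1072,0]);tab=np.array([.5485,.0672,0])
F=lambda p:((p-o)@ex,(p-o)@ey)
print("ex",ex,"yaw",np.arctan2(ex[1],ex[0]),"o",o)
for n,p in(("pivot",pv),("peg",pk),("tabc",tab),("front",f(497,140,.044))):print(n,p,F(p))
# yaw checks: rails/guide edge lines at known height, tab ends
c,d=f(62,207,.03),f(676,207,.03);print("rail yaw",np.arctan2(*(d-c)[[1,0]]),c,d)
c,d=f(60,228,.042),f(685,224,.042);print("guide yaw",np.arctan2(*(d-c)[[1,0]]))
c,d=f(178,75,.075),f(180,180,.075);print("tab ends",c,d)
E
```

```text
near [0.43839796 0.13007299 0.012     ] [ 0.46385927 -0.20848948  0.012     ] 0.33951851619269646
ex [ 0.07499239 -0.99718411  0.        ] yaw -1.495733471141214 o [ 0.55583295 -0.03133405  0.        ]
pivot [ 0.47688087 -0.16358177  0.058     ] (np.float64(0.12595452383765945), np.float64(-0.08864732362021323))
peg [ 0.5016 -0.1072  0.    ] (np.float64(0.07158526326831906), np.float64(-0.0597695999269396))
tabc [0.5485 0.0672 0.    ] (np.float64(-0.09880650197836933), np.float64(7.700679489075664e-05))
front [ 0.55912383 -0.09710136  0.044     ] (np.float64(0.06582891275477144), np.float64(-0.0016504256500471833))
rail yaw -1.4950376414010227 [0.50923303 0.12626709 0.03      ] [ 0.53360741 -0.19485429  0.03      ]
guide yaw -1.488664238452405
tab ends [0.57309728 0.06987868 0.075     ] [0.51926348 0.06463147 0.075     ]
```

```bash
R='-3.2,-2.2,0,0'
python3 -m inch '[-1.6,-1.1,0,0, -3.2,-2.2,0,0, -3.2,-2.2,0,0, -3.2,-2.2,0,0, -3.2,-2.2,0,0]' -1 20
python3 -m inch '[-3.2,-2.2,0,0, -3.2,-2.2,0,0, -3.2,-2.2,0,0, -3.2,-2.2,0,0, -3.2,-2.2,0,0]'
python3 -m inch '[-3.2,-2.2,0,0, -3.2,-2.2,0,0, -3.2,-2.2,0,0, -3.2,-2.2,0,0, -3.2,-2.2,0,0]'
python3 -m inch '[-3.2,-2.2,0,0, -1.0,-0.7,0,0, 0,0,0,0.12, 0,0,0,0.12, 0,0,0,0.12]'
python3 -m inch '[0,0,1,0.12, 0,0,1,0.12, 0,0,1,0.12, 0,0,1,0.12, 0,0,0,0.12]'
```

```text
clock: 0.52
tcp_pos: [0.2512, 0.428, 0.2418]
orientation: [-0.0, 0.117, 0.993, -0.0]
wrist_force: [0.9, 0.2, -0.2]
finger_gap: 0.0258
grip_force: 0.0
clock: 0.93
tcp_pos: [0.3815, 0.2836, 0.2421]
orientation: [-0.0, 0.117, 0.993, -0.0]
wrist_force: [-0.0, 0.4, -0.2]
finger_gap: -0.0001
grip_force: 0.0
clock: 1.35
tcp_pos: [0.5116, 0.1393, 0.242]
orientation: [-0.0, 0.117, 0.993, 0.0]
wrist_force: [0.1, 0.6, -0.4]
finger_gap: 0.0003
grip_force: 0.0
clock: 1.77
tcp_pos: [0.5447, 0.1027, 0.2416]
orientation: [-0.001, 0.296, 0.955, -0.0]
wrist_force: [-0.7, 0.7, 0.0]
finger_gap: -0.0002
grip_force: 0.0
clock: 2.18
tcp_pos: [0.5432, 0.1033, 0.1997]
orientation: [-0.002, 0.565, 0.825, -0.001]
wrist_force: [-0.5, -0.5, 0.0]
finger_gap: 0.0001
grip_force: 0.0
```

```bash

python3 -m inch '[0,0,2.5,0.1, 0,0,2.5,0.1, 0,0,2.5,0.094, 0,0.25,2.5,0, 0,0,0,0]'
python3 - <<'E'
from h import *
im=eyes.read_camera("side");cv2.imwrite("pics/s1.png",cv2.resize(im[150:350,220:420,::-1],None,fx=3,fy=3))
E
```

```text
clock: 2.6
tcp_pos: [0.5436, 0.1034, 0.0972]
orientation: [-0.003, 0.677, 0.736, -0.003]
wrist_force: [-0.3, -0.4, -0.3]
finger_gap: 0.0002
grip_force: 0.0
```

View pics/s1.png

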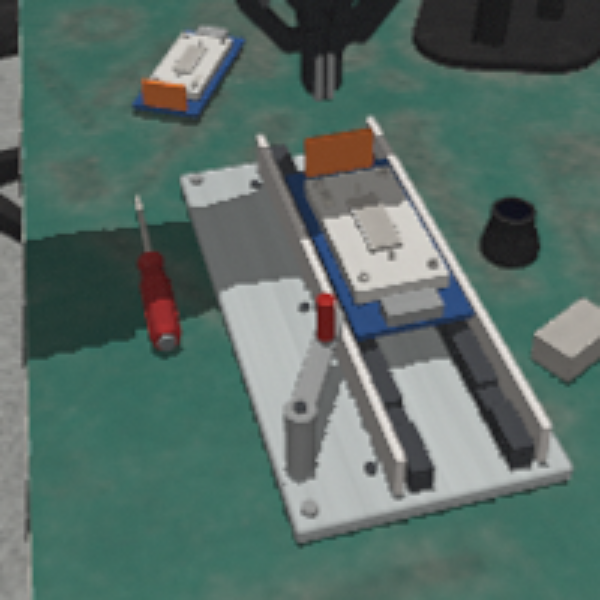

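The shut fingertips (crop (325,90)) are in line behind the orange tab at (340,152), clear of the guides. I'll descend and approach.

```bash

python3 -m inch '[0,0.1,1.6,0, 0,0.1,1.7,0, 0,0,0,0, -0.9,0,0,0, -0.7,0,0,0]'
python3 -m inch '[-0.5,0,0,0, -0.5,0,0,0, -0.5,0,0,0, -0.5,0,0,0, 0,0,0,0]'
python3 - <<'E'
from h import *
s=get_state();print(s["tcp_pos"],s["wrist_force"])
im=eyes.read_camera("side");h=cv2.cvtColor(im,cv2.COLOR_RGB2HSV)
k=cv2.inRange(h,(5,120,80),(20,255,255));k[:,:310]=0;k[:,370:]=0;k[:180]=0;k[240:]=0
v,u=np.nonzero(k);p=ray(cam("side"),[(u.mean(),v.mean())],.0595)[0];print(len(u),p)
o=np.array([.5558,-.0313,0]);ex=np.array([.075,-.997,0])
print("tab face",(p-o)@ex-.003,"tool",(s["tcp_pos"]-o)@ex)
E
```

```text
clock: 3.07
tcp_pos: [0.5516, 0.0871, 0.071]
orientation: [0.001, 0.677, 0.736, 0.001]
wrist_force: [-0.2, -0.4, 0.4]
finger_gap: 0.0002
grip_force: 0.0
clock: 3.48
tcp_pos: [0.5535, 0.0672, 0.0708]
orientation: [0.001, 0.678, 0.735, 0.001]
wrist_force: [-0.2, 2.8, 1.7]
finger_gap: 0.0001
grip_force: 1.0
[0.55354154 0.06717229 0.07078528] [-0.20146429  2.81015863  1.70773096]
294 [0.55118726 0.0548176  0.0595    ]
tab face -0.08920520225719422 tool -0.09834625514138227
```

Contact is made and the carrier slides at about 3 N. About 56 mm remain.

```bash
cat > m.py <<'E'
from h import *
s=get_state()
im=eyes.read_camera("side");h=cv2.cvtColor(im,cv2.COLOR_RGB2HSV)
k=cv2.inRange(h,(5,120,80),(20,255,255));k[:,:305]=0;k[:,380:]=0;k[:180]=0;k[260:]=0
v,u=np.nonzero(k);C=cam("side")
o=np.array([.5558,-.0313,0]);ex=np.array([.075,-.997,0])
for z in(.0595,.0535):print("tab face for z",z,(ray(C,[(u.mean(),v.mean())],z)[0]-o)@ex-.003)
print(len(u),"tool",(s["tcp_pos"]-o)@ex,s["wrist_force"])
E
python3 -m inch '[-0.7,0,0.1,0, -0.7,0,0.1,0, -0.7,0,0.1,0, -0.7,0,0.1,0, -0.6,0,0,0]'
python3 -m inch '[-0.4,0,0,0, -0.4,0,0,0, -0.4,0,0,0, -0.3,0,0,0, 0,0,0,0]'
python3 m.py
```

```text
clock: 3.95
tcp_pos: [0.5553, 0.0341, 0.0657]
orientation: [-0.0, 0.677, 0.736, 0.001]
wrist_force: [0.0, 4.4, 1.9]
finger_gap: -0.0001
grip_force: 2.4
clock: 4.37
tcp_pos: [0.5565, 0.0185, 0.0656]
orientation: [0.0, 0.678, 0.735, 0.0]
wrist_force: [0.4, 3.2, 2.4]
finger_gap: -0.0003
grip_force: 1.4
tab face for z 0.0595 -0.04010235644907259
tab face for z 0.0535 -0.0474458274739549
318 tool -0.04954984285870363 [0.38154825 3.15343353 2.38692592]
```

```bash

python3 -m inch '[-0.2,0,0,0, -0.2,0,0,0, -0.2,0,0,0, -0.1,0,0,0, 0,0,0,0]'
python3 m.py
```

```text
clock: 4.83
tcp_pos: [0.5569, 0.0117, 0.0652]
orientation: [-0.0, 0.678, 0.735, 0.0]
wrist_force: [0.1, 3.9, 2.3]
finger_gap: 0.0006
grip_force: 1.8
tab face for z 0.0595 -0.026229815761311448
tab face for z 0.0535 -0.03340953271635287
312 tool -0.042803095064730366 [0.1134153  3.93305596 2.31777271]
```

The tab image shifted by the slide plus a 6 mm drop, so the carrier looks seated. I'll retreat, lift and verify.

```bash

python3 -m inch '[0.5,0,0,0, 1.5,0,0,0, 1.5,0,0,0, 0,0,-3,0, 0,0,-3,0]'
python3 m.py
python3 - <<'E'
from h import *
for n,(a,b,c,d) in (("side",(170,330,260,440)),):
    im=eyes.read_camera(n);cv2.imwrite("pics/s2.png",cv2.resize(im[a:b,c:d,::-1],None,fx=3.5,fy=3.5))
E
```

```text
clock: 5.3
tcp_pos: [0.5517, 0.047, 0.1236]
orientation: [-0.002, 0.677, 0.736, -0.003]
wrist_force: [1.0, 0.6, -0.2]
finger_gap: -0.0
grip_force: 0.0
tab face for z 0.0595 -0.02593287889512355
tab face for z 0.0535 -0.03310909075175389
315 tool -0.07839024711161476 [ 0.97488907  0.59137632 -0.1522006 ]
```

View pics/s2.png

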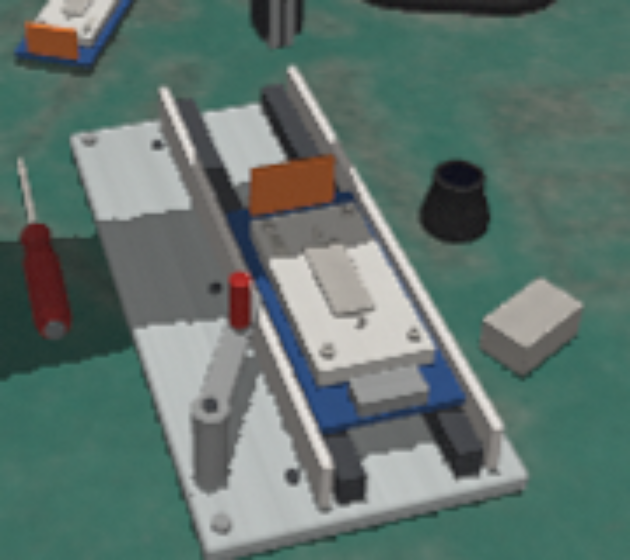

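The carrier sits low and level between the guides, with its front pad clear of the latch. Next I'll move to the near side of the peg and turn.

```bash

python3 -m inch '[-2.7,-1.7,0,0, -2.7,-1.7,0,0, -2.7,-1.7,0,0, -2.7,-1.7,0,0, -2.7,-1.7,0,0]'
python3 -m inch '[0,0,0,-0.12, 0,0,0,-0.12, 0,0,0,-0.12, 0,0,0,-0.12, 0,0,0,-0.12]'
python3 -m inch '[0,0,0,-0.12, 0,0,0,-0.12, 0,0,0,-0.12, 0,0,0,-0.1, 0,0,0,0]'
python3 - <<'E'
from h import *
s=get_state();t=s["tcp_pos"];q=s["orientation"]
o=np.array([.5558,-.0313,0]);ex=np.array([.075,-.997,0]);ey=np.array([.997,.075,0])
M=R.from_quat([q[1],q[2],q[3],q[0]]).as_matrix()
pk=o+.0716*ex-.0598*ey;r=M.T@(pk-t);print("fix",(t-o)@ex,(t-o)@ey,t[2],"peg in tool",r*100,"want d ang",np.arctan2(-M[:,0]@ey,-M[:,0]@ex))
E
```

```text
clock: 5.82
tcp_pos: [0.4792, -0.0962, 0.1246]
orientation: [0.0, 0.677, 0.736, -0.001]
wrist_force: [0.6, -0.2, -0.1]
finger_gap: -0.0004
grip_force: 0.0
clock: 6.23
tcp_pos: [0.4799, -0.0955, 0.1246]
orientation: [-0.0, 0.428, 0.904, -0.001]
wrist_force: [0.1, 0.8, -0.6]
finger_gap: 0.0001
grip_force: 0.0
clock: 6.65
tcp_pos: [0.48, -0.0952, 0.1246]
orientation: [-0.0, 0.212, 0.977, -0.001]
wrist_force: [0.0, 0.4, 0.4]
finger_gap: 0.0001
grip_force: 0.0
fix 0.057999643537115904 -0.08040128172754424 0.12458000586739372 peg in tool [-2.47038657 -0.18175145 12.45647998] want d ang 1.0688211211981378
```

```bash

python3 -m inch '[0,-0.2,1.7,0, 0,0,1.7,0, 0,0,1.6,0, -0.5,0,0,0, -0.4,0,0,0]'
python3 -m inch '[-0.6,0.1,0,0.1, -0.6,0.15,0,0.1, -0.6,0.15,0,0.1, -0.6,0.15,0,0.1, 0,0,0,0]'
python3 - <<'E'
from h import *
im=eyes.read_camera("side");cv2.imwrite("pics/s3.png",cv2.resize(im[170:330,260:440,::-1],None,fx=3.5,fy=3.5))
E
```

```text
clock: 7.07
tcp_pos: [0.4871, -0.1004, 0.0745]
orientation: [-0.001, 0.214, 0.977, -0.0]
wrist_force: [0.1, -0.4, 0.3]
finger_gap: -0.0005
grip_force: 0.0
clock: 7.48
tcp_pos: [0.5128, -0.11, 0.0764]
orientation: [0.001, 0.404, 0.915, -0.0]
wrist_force: [0.1, 0.1, -0.2]
finger_gap: 0.0002
grip_force: 0.0
```

View pics/s3.png

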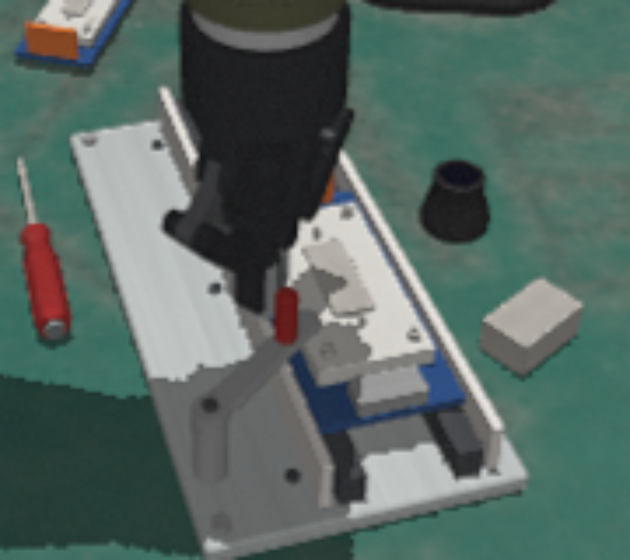

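The finger is behind the peg at (285,315) and the latch is turning. I'll keep following the arc.

```bash

python3 -m inch '[-0.6,0.15,0,0.1, -0.6,0.15,0,0.1, -0.6,0.15,0,0.1, -0.6,0.15,0,0.1, -0.6,0.15,0,0.1]'
python3 -m inch '[-0.4,0.1,0,0.08, -0.3,0.1,0,0.05, -0.2,0,0,0, 0,0,0,0, 0,0,0,0]'
cat > l.py <<'E'
from h import *
o=np.array([.5558,-.0313,0]);ex=np.array([.075,-.997,0]);ey=np.array([.997,.075,0])
for n,z in (("side",.071),):
    h=cv2.cvtColor(eyes.read_camera(n),cv2.COLOR_RGB2HSV)
    k=cv2.inRange(h,(0,120,60),(4,255,255));k[:,:318]=0;k[:,385:]=0;k[:210]=0;k[300:]=0
    v,u=np.nonzero(k);p=ray(cam(n),[(u.mean(),v.mean())],z)[0]
    a,b=(p-o)@ex-.125,(p-o)@ey+.09;print(n,len(u),u.mean(),v.mean(),a,b,"theta",np.arctan2(b,-a))
s=get_state();print("tool rel pivot",(s["tcp_pos"]-o)@ex-.125,(s["tcp_pos"]-o)@ey+.09)
E
python3 l.py
```

```text
clock: 7.95
tcp_pos: [0.5325, -0.1304, 0.0758]
orientation: [-0.0, 0.617, 0.787, 0.0]
wrist_force: [-1.2, 1.6, -0.0]
finger_gap: -0.0
grip_force: 0.7
clock: 8.37
tcp_pos: [0.5363, -0.1391, 0.0757]
orientation: [0.0, 0.666, 0.746, 0.0]
wrist_force: [-0.6, 0.3, 0.0]
finger_gap: 0.0006
grip_force: 0.0
side 100 353.84 271.48 -0.003435538553412054 0.06148648594734322 theta 1.5149796712550945
tool rel pivot -0.0190619013872661 0.06238543119616774
```

```bash

python3 -m inch '[-0.2,0,0,0, -0.2,0,0,0, 0,0,0,0, 0.8,0,0,0, 1.5,0,0,0]'
python3 -m inch '[1,0,-2,0, 0,0,-3,0, 0,0,-3,0, 0,0,-3,0, 0,0,0,0]'
python3 l.py; python3 m.py
python3 - <<'E'
from h import *
im=eyes.read_camera("side");cv2.imwrite("pics/s4.png",cv2.resize(im[170:330,260:440,::-1],None,fx=3.5,fy=3.5))
E
```

```text
clock: 8.83
tcp_pos: [0.5343, -0.1209, 0.0753]
orientation: [0.001, 0.667, 0.745, -0.0]
wrist_force: [-0.5, 0.2, 0.0]
finger_gap: 0.0003
grip_force: 0.0
clock: 9.25
tcp_pos: [0.5357, -0.1101, 0.1915]
orientation: [0.005, 0.666, 0.746, 0.002]
wrist_force: [1.4, -0.8, 1.1]
finger_gap: 0.0003
grip_force: 0.0
side 95 354.4 272.6842105263158 -0.0005338513706732301 0.06146215979333443 theta 1.5621106908235962
tool rel pivot -0.04820020355076522 0.0632155202085046
tab face for z 0.0595 -0.02685105630140589
tab face for z 0.0535 -0.03403810649619633
318 tool 0.07679979644923478 [-0.86451626  0.58073654 -0.01362376]
```

View pics/s4.png

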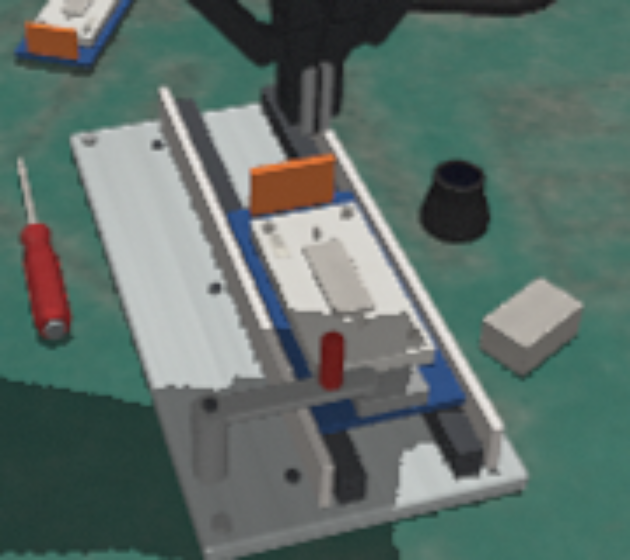

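The latch arm lies across the carrier's front pad, with the peg at (332,360). The carrier is still seated and the tool is clear, so I'm handing in.

```bash
python3 -c "
from workcell import env
print(env.hand_in())"
```

```text
the job is handed in; nothing more can be done
None
```

The job is handed in: by my camera measurements the carrier is seated in the notches and the latch is closed over its front end (about 1.56 rad). The bystanders look unmoved in the last picture, and the robot was clear after about 9 s of the 48 s allowed; the hand-in gave no verdict.

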